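# Empty the spray-tip cup into the tin

## Robot

A 7-joint arm with a two-finger parallel gripper is mounted at the origin on the work surface. World frame = base frame: x ahead of the robot, y to its left, z up, the work surface at z = 0. Lengths are in m, angles in rad, forces in N, time in s.
With the tool pointing down it reaches from about 0.35 to 0.9 m from the base axis. Payload 8.1 kg.
Tool frame: the origin (TCP) lies on the centre line of the jaws, within the pads' length; the fingertips stand 19 mm ahead of it and the grasp point (between the pads) is the TCP; z points along the fingers, y is the direction in which the jaws open and shut (so a half turn about z gives the same grasp; the last joint's range is limited). The gripper opens to 92 mm and grips with 3 to 60 N. Pads are 19 mm wide; open, the fingers measure 130 mm over their backs; the gripper's body (75 mm by 190 mm) begins 47 mm behind the grasp point.
Start: joints at [1.069, 0.434, 0.025, 1.573, -0.012, 1.134, -0.075], TCP at [0.243, -0.576, 0.246] pointing down, gripper open.
Joint ranges: [-2.62, 2.62], [-0.44, 2.09], [-1.27, 1.32], [0.08, 2.57], [-1.32, 4.46], [0.12, 2], [-2.74, 2.74]. Speed limits (rad/s): [2.22, 2.22, 3.01, 3.01, 3.14, 3.14, 3.14].

## Interface

Orientations are given as a rotation vector (axis times angle).
In Python, from cell import monitor, imaging, workorder, outline_of gives the robot as it stands.
- The arm moves only by the tool move_arm, never from a script. Its argument "series" is a list of rows, each a list of 6 numbers: the shift along the world's x, y, z in cm, then the turn, a rotation vector about the world's x, y, z in degrees. A call has 1 to 8 rows; each row shifts and turns the commanded pose from where the row before left it; what a row does not reach is not made up. A row lasts 1/10 s, in which the tool goes at most 50 mm and 8.59 degrees, less where a joint would pass 70% of its speed; a pose out of reach is approached as far as the arm can. A call with a gripper value outside its range is refused whole. "grip" is the opening, from 0 (shut) to 1 (fully open), set as the call begins (left out, the last holds). The fingers move at their own pace and stop on an object; "force" is the grip in N (left out, the last holds). Time passes only in rows, so rows that do not move let the fingers close. It gives the time, the measured TCP pose, the force and the opening at its end, in the units of the state.
- monitor.observe(): the state, without advancing time (a new reading comes with each control period).
- imaging.get_image(name): name is "side" or "top"; returns a dict with "color" (384x512x3 uint8, red, green, blue), "fx", "fy", "cx", "cy" (pixels), "rvec" (rotation vector, rad) and "tvec" (3), from world to camera coordinates, as OpenCV has them. Camera axes: x right, y down, z forward; pixel columns grow to the right and rows downward; lengths in m; the calibration is good to about 2 mm. A picture is of the moment at which its call begins. There is no depth.
- workorder.sign_off(): hands the job in, once; it reports no verdict.
Trained networks look in the newest picture that a camera, given by its name, has taken for a name from the list of things; names that differ only in an ending like _2 or _b are one class to them, and where a whole thing is asked for, a point or a joint stands for the part that bears it (a point fixed in the world has none). Each returns a list of dicts, best first, with "p" (0 to 1); they miss things now and then, are a little off and sometimes report something else, mostly with a low value. They report only what shows in the picture. A call takes as long as a camera call. They do not tell look-alikes from the thing itself.
- outline_of(camera, thing): "mask" (384x512 bool, what is visible of it) and "rect" ([left, top, width, height] in pixels, round what is visible of it).
The state is a dict: "clock": time; "joints": joint angles; "dq": joint speeds; "joint_efforts": joint torques, N m; "position": TCP position; "ee_rot": TCP orientation; "force": force on the tool from outside, world axes, zero at the start; "ft_torque": the same for the moment, N m; "width": opening from 0.0 (shut) to 1.0 (fully open).
Only numpy, scipy, OpenCV 4.12 (cv2) and the standard library are available. Lean on these libraries where they do the work, as an engineer would, in place of code of your own. Each camera call takes 0.05 s, during which the arm holds its last target. There are 200 camera calls.

## Task

Pull the grey cup by its red handle up out of its spring dock and pour all six spray tips into the open aluminium tin, without spilling any and without touching the tips with the gripper. Then stand the empty cup upright on the rubber mat, anywhere free, and let go of it. The tin stays upright where it stands and everything else is left in its place.

Things in the scene. Friction and masses are not known exactly. Their poses are not given: they have to be found in the camera images.
- cup: Grey pouring cup, red handle, about 0.11 kg. Origin: centre of its flat underside (60 x 80 mm); z up, +x to the handle, -x to the lip. Floor 5 mm, walls 4 mm, 50 mm high, 72 mm wide inside; the front wall is a chute leaning out 45 degrees from the base to the lip, side cheeks up to 66 mm high. Tips stand loose in it; tipped lip-down by 85 to 95 degrees they slide out (shake if one sticks).
- cup_lip (a point): Middle of the cup's pouring edge, x -72, z +48 mm from the cup's origin.
- cup_handle (a point): Grip point in the middle of the cup's red handle, x +72, z +40 mm from the cup's origin. The handle is a level bar along the cup's x, 14 mm thick (across, along the cup's y), 22 mm high, from x +28 to +98 mm; pinch it across its 14 mm from above or tilted.
- dock: Black plate fixed on the mat, 100 x 122 x 12 mm, with orange cheeks 34 mm high at its +y and -y sides. Origin: centre of its underside; axes as the docked cup (handle to +x). The cup stands on it; a spring nib in each cheek snaps over a bead on the cup: a straight upward pull of about 6 to 14 N frees it within 10 mm, and after 40 mm it is clear of the cheeks.
- tin: Open round silver aluminium tin, outer diameter 100 mm, height 60 mm, wall 3 mm, floor 4 mm, about 0.35 kg, loose on the mat. Origin: centre of its underside, z up.
- tip0: Stainless spray tip with a red band, 20 g: hexagonal body 15 mm across flats and 14 mm long, nose 10 mm in diameter and 8 mm long, 22 mm in all. Origin at mid-length on its axis, z along the axis to the nose. Starts in the cup.
- tip1: Stainless spray tip with a yellow band, 20 g: hexagonal body 15 mm across flats and 14 mm long, nose 10 mm in diameter and 8 mm long, 22 mm in all. Origin at mid-length on its axis, z along the axis to the nose. Starts in the cup.
- tip2: Stainless spray tip with a green band, 20 g: hexagonal body 15 mm across flats and 14 mm long, nose 10 mm in diameter and 8 mm long, 22 mm in all. Origin at mid-length on its axis, z along the axis to the nose. Starts in the cup.
- tip3: Stainless spray tip with a white band, 20 g: hexagonal body 15 mm across flats and 14 mm long, nose 10 mm in diameter and 8 mm long, 22 mm in all. Origin at mid-length on its axis, z along the axis to the nose. Starts in the cup.
- tip4: Stainless spray tip with a blue band, 20 g: hexagonal body 15 mm across flats and 14 mm long, nose 10 mm in diameter and 8 mm long, 22 mm in all. Origin at mid-length on its axis, z along the axis to the nose. Starts in the cup.
- tip5: Stainless spray tip with a black band, 20 g: hexagonal body 15 mm across flats and 14 mm long, nose 10 mm in diameter and 8 mm long, 22 mm in all. Origin at mid-length on its axis, z along the axis to the nose. Starts in the cup.
- clay_case: Bystander: red clay bar case, 75 x 110 x 32 mm, loose. Origin: centre of the underside.
- brush: Bystander: bamboo-handled brush, about 200 mm long, along its x, lying on the mat, loose. Origin: centre of the underside.
- wax_jar: Bystander: squat jar, 72 mm in diameter, 55 mm high, loose. Origin: centre of the underside.
- spray_bottle: Bystander: standing bottle with a black cap, 66 mm in diameter, 190 mm high, loose. Origin: centre of the underside.
- polish_pad: Bystander: yellow polishing pad disc, 90 mm in diameter, 28 mm thick, loose. Origin: centre of the underside.
- mat1: Black ribbed rubber mat, one of two equal ones side by side (this one on the robot's left) that cover the cart from x 0.28 to 0.94 m; 4 mm thick, so its top lies at z = 0.004 m. Origin: centre of the underside.
There are look-alikes about, which are no part of the job. What is shaped like the dock but turquoise is not meant.

How it is judged:
By the outcome, as a careful person would: the job done as asked, in the order asked, and still so for the second after the job is handed in, with the robot touching nothing.
It also fails if it takes over 53 s, if anything falls off the work surface, if the arm or the gripper's body presses on something with over 40 N, if the wrist force passes 120 N, or if a joint passes its speed limit or range.

## Working session

There is one attempt and no reset: what is moved stays moved. The work goes in short steps, Python scripts to look and compute and a tool call to move; the robot and the scene stay as the last step left them, time stands still between calls to the robot, and variables do not carry over. Pictures are saved under pics/ and viewed, about 8 in all and at most 12, crops included, and the job is handed in when it is done.

Besides the shell and the picture viewer there is one more tool, called after ">>>" in YAML: its name, and indented under it one key for each argument. move_arm: Moves the arm, as the interface text tells. Its arguments: {"type":"object","properties":{"series":{"type":"array"},"grip":{"type":"number"},"force":{"type":"number"}},"required":["series"]}

```bash
mkdir -p pics; ls; cat > h.py <<'E'
import numpy as np, cv2
from cell import monitor, imaging, workorder, outline_of
def get(n):
    d=imaging.get_image(n); d['R']=cv2.Rodrigues(np.array(d['rvec'],float))[0]; d['t']=np.array(d['tvec'],float).ravel(); return d
def ray(d,u,v):
    r=d['R'].T@np.array([(u-d['cx'])/d['fx'],(v-d['cy'])/d['fy'],1.]); return -d['R'].T@d['t'], r
def onz(d,u,v,z):
    c,r=ray(d,u,v); return c+r*(z-c[2])/r[2]
def proj(d,p):
    q=(d['R']@np.atleast_2d(p).T).T+d['t']; return np.c_[d['fx']*q[:,0]/q[:,2]+d['cx'], d['fy']*q[:,1]/q[:,2]+d['cy']]
def save(d,n,img=None,crop=None,s=1.5):
    im=(d['color'] if img is None else img)[...,::-1]
    if crop: l,t,w,h=crop; im=im[t:t+h,l:l+w]
    cv2.imwrite('pics/'+n,cv2.resize(np.ascontiguousarray(im),None,fx=s,fy=s,interpolation=cv2.INTER_CUBIC))
E
python3 - <<'E'
from h import *
for n in ['top','side']:
    d=get(n); save(d,n+'0.png'); print(n,'cam',ray(d,0,0)[0].round(3), d['fx'])
    for th in ['cup','cup_handle','dock','tin','clay_case','brush','wax_jar','spray_bottle','polish_pad']:
        for o in outline_of(n,th)[:3]:
            ys,xs=np.nonzero(o['mask']); print(th,round(o['p'],2),o['rect'],onz(d,xs.mean(),ys.mean(),0.03)[:2].round(3))
s=monitor.observe(); print(s['clock'],s['position'],s['ee_rot'],s['width'])
E
```

```text
pics
top cam [0.272 0.012 1.118] 387.3602814594768
cup 0.73 [155.5, 166.1, 39.4, 63.3] [0.423 0.209]
cup_handle 0.89 [153.3, 165.8, 37.7, 62.5] [0.421 0.21 ]
dock 0.97 [152.6, 182.4, 50.2, 40.7] [0.436 0.187]
dock 0.84 [106.3, 268.2, 52.5, 55.7] [0.171 0.312]
tin 0.74 [310.1, 182.1, 39.3, 35.8] [ 0.438 -0.236]
clay_case 0.9 [238.0, 87.8, 42.0, 36.3] [ 0.722 -0.038]
brush 0.56 [393.4, 165.8, 21.6, 70.4] [ 0.453 -0.449]
brush 0.16 [155.0, 181.3, 47.7, 41.5] [0.44  0.185]
wax_jar 0.77 [89.6, 176.5, 31.0, 24.8] [0.465 0.404]
spray_bottle 0.86 [373.0, 89.8, 40.3, 40.7] [ 0.7   -0.432]
polish_pad 0.73 [104.8, 98.0, 29.7, 34.2] [0.684 0.378]
side cam [-0.128  1.019  1.207] 488.70220337861645
cup 0.87 [204.0, 221.8, 46.3, 43.1] [0.437 0.187]
cup_handle 0.63 [200.5, 222.4, 49.0, 37.1] [0.434 0.187]
dock 0.83 [252.6, 291.8, 55.3, 41.4] [0.161 0.328]
dock 0.68 [198.9, 230.9, 44.1, 34.7] [0.42  0.251]
tin 0.65 [274.9, 151.1, 26.7, 28.8] [ 0.436 -0.243]
clay_case 0.69 [291.5, 126.5, 46.2, 17.4] [ 0.449 -0.438]
clay_case 0.58 [178.4, 156.5, 28.8, 29.8] [ 0.715 -0.028]
clay_case 0.51 [112.9, 239.1, 23.3, 25.3] [0.678 0.38 ]
brush 0.91 [289.7, 123.5, 46.3, 23.5] [ 0.447 -0.437]
brush 0.31 [241.1, 84.1, 26.0, 48.6] [ 0.711 -0.475]
wax_jar 0.85 [161.6, 274.4, 29.9, 28.2] [0.462 0.404]
spray_bottle 0.92 [243.7, 84.9, 21.0, 46.5] [ 0.715 -0.48 ]
polish_pad 0.91 [110.9, 240.7, 31.3, 22.7] [0.677 0.379]
1.0 [ 0.24268434 -0.57596135  0.24574002] [3.07932925e+00 6.22220311e-01 3.18830118e-05] 1.0031923581574116
```

View pics/top0.png

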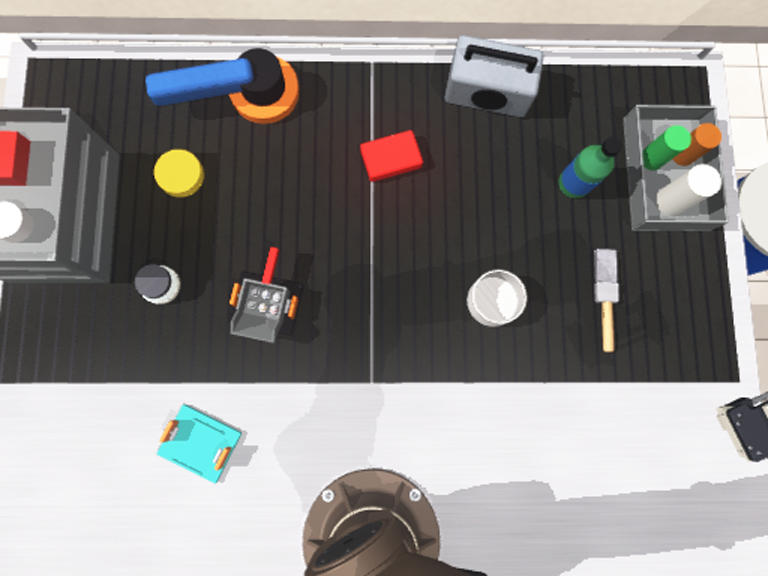

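View pics/side0.png

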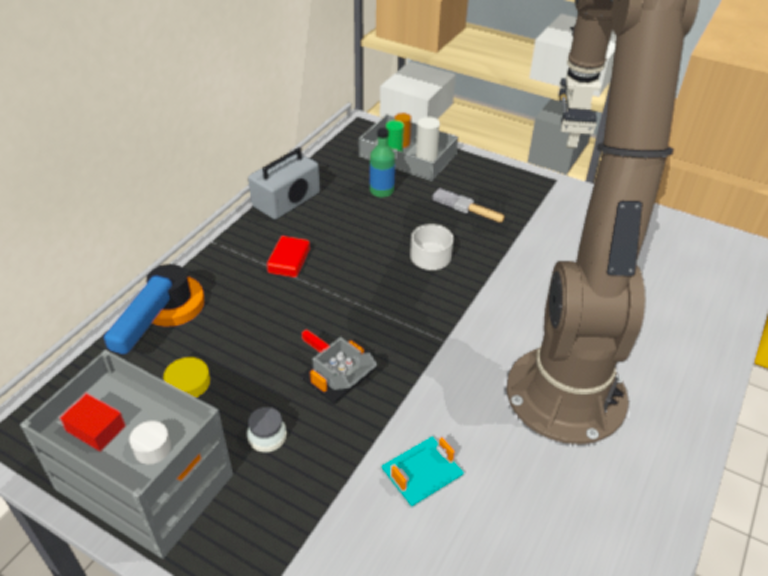

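The top view (1.5x scale) shows the docked grey cup at about (262,305) with its lip toward the robot and its red handle at (271,262). The tin is at (497,298), and the turquoise decoy dock is off the mat at (200,442). Next I'll fit the handle and tin poses using both views.

```bash
cat >> h.py <<'E'
from scipy.optimize import least_squares
def Rz(a): c,s=np.cos(a),np.sin(a); return np.array([[c,-s,0],[s,c,0],[0,0,1.]])
def feat(m):
    m=m.astype(np.float32); M=cv2.moments(m); return mom(M)
def mom(M):
    a=M['m00']; return np.array([M['m10']/a,M['m01']/a,M['mu20']/a/8,M['mu11']/a/8,M['mu02']/a/8])
def hullfeat(d,P):
    h=cv2.convexHull(proj(d,P).astype(np.float32)); return mom(cv2.moments(h))
def box(x0,x1,y0,y1,z0,z1): return np.array([[x,y,z] for x in(x0,x1) for y in(y0,y1) for z in(z0,z1)])
def cyl(r,h,n=40): a=np.linspace(0,2*np.pi,n,endpoint=False); return np.r_[np.c_[r*np.cos(a),r*np.sin(a),0*a],np.c_[r*np.cos(a),r*np.sin(a),0*a+h]]
def fit(ds,ms,P,p0):
    f=lambda p: np.concatenate([hullfeat(d,P@Rz(p[3] if len(p)>3 else 0).T+p[:3])-feat(m) for d,m in zip(ds,ms)])
    s=least_squares(f,p0,x_scale=0.01); return s.x,np.abs(s.fun).max()
def redmask(d,u,v,r=40):
    c=d['color'].astype(int); m=(c[...,0]>90)&(c[...,1]<50)&(c[...,2]<50)
    n,l=cv2.connectedComponents(m.astype(np.uint8))
    ys,xs=np.nonzero(m); i=np.argmin((xs-u)**2+(ys-v)**2); return l==l[ys[i],xs[i]]
E
python3 - <<'E'
from h import *
T,S=get('top'),get('side')
tm=[outline_of(n,'tin')[0]['mask'] for n in('top','side')]
rm=[redmask(T,180,175),redmask(S,209,228)]
print([m.sum() for m in rm],[m.sum() for m in tm])
print('handle',fit([T,S],rm,box(.028,.098,-.007,.007,.029,.051),[.43,.2,.016,-.1]))
print('tin',fit([T,S],tm,cyl(.05,.06),[.43,-.23,.004]))
for nm,h,r in [('wax_jar',.055,.036),('polish_pad',.028,.045)]:
    mm=[outline_of(n,nm)[0]['mask'] for n in('top','side')]
    print(nm,fit([T,S],mm,cyl(r,h),[.5,.4,.004]))
# orange cheeks in top
c=T['color'].astype(int); m=(c[...,0]>150)&(c[...,1]>60)&(c[...,1]<150)&(c[...,2]<80); m[:,:150]=0;m[:,205:]=0;m[:180]=0;m[225:]=0
n,l,st,ce=cv2.connectedComponentsWithStats(m.astype(np.uint8)); print([(onz(T,*ce[i],.03).round(3),st[i,4]) for i in range(1,n)])
ys,xs=np.nonzero(rm[0]); print(onz(T,xs[ys.argmin()],ys.min(),.067),onz(T,xs[ys.argmax()],ys.max(),.067))
E
```

```text
[np.int64(40), np.int64(136)] [np.int64(1175), np.int64(675)]
handle (array([ 0.43575605,  0.18871447,  0.01179006, -0.09978618]), np.float64(1.3277621698752338))
tin (array([ 0.43672002, -0.23443526,  0.00543732]), np.float64(0.5814594936342985))
wax_jar (array([ 0.46454489,  0.40276654, -0.00111735]), np.float64(1.3738115454926678))
polish_pad (array([0.68449239, 0.37553441, 0.01056945]), np.float64(1.7294328035368167))
[(array([0.48, 0.2 , 0.03]), np.int32(37)), (array([0.465, 0.26 , 0.03 ]), np.int32(1)), (array([0.445, 0.256, 0.03 ]), np.int32(15)), (array([0.455, 0.262, 0.03 ]), np.int32(2)), (array([0.443, 0.264, 0.03 ]), np.int32(2)), (array([0.427, 0.148, 0.03 ]), np.int32(27)), (array([0.433, 0.267, 0.03 ]), np.int32(1)), (array([0.428, 0.266, 0.03 ]), np.int32(1)), (array([0.412, 0.156, 0.03 ]), np.int32(6))]
[0.52610059 0.17674123 0.067     ] [0.46124281 0.1857752  0.067     ]
```

```bash
sed -i 's/m=(c\[...,0\]>90).*/m=(c[...,0]>80)\&(c[...,1]<0.45*c[...,0])\&(c[...,2]<0.45*c[...,0])/' h.py
python3 - <<'E'
from h import *
T,S=get('top'),get('side')
rm=[redmask(T,180,175),redmask(S,209,228)]
print([m.sum() for m in rm],[m.nonzero()[i].min() for m in rm for i in (0,1)],[m.nonzero()[i].max() for m in rm for i in (0,1)])
B=box(.028,.098,-.007,.007,.029,.051)
x,e=fit([T,S],rm,B,[.43,.2,.016,-.1]); print('handle',x.round(4),e)
# use visible part start as free too
for x0 in (.03,.034,.038):
    x2,e=fit([T,S],rm,box(x0,.098,-.007,.007,.029,.051),x); print(x0,x2.round(4),e, (Rz(x2[3])@[.072,0,.04]+x2[:3]).round(4))
    x=x2
for d,n,u,v in((T,'t1',180,190),(S,'s1',228,240)):
    im=cv2.resize(d['color'][v-45:v+45,u-60:u+60],None,fx=6,fy=6,interpolation=cv2.INTER_CUBIC).copy()
    bx=box(-.03,.03,-.04,.04,0,.05)
    for P,col in((B,(0,255,0)),(bx,(255,255,0)),(np.array([[-.072,-.036,.048],[-.072,.036,.048]]),(0,255,255))):
        q=(proj(d,P@Rz(x[3]).T+x[:3])-[u-60,v-45]+.5)*6
        cv2.polylines(im,[cv2.convexHull(q.astype(np.int32))],True,col,1)
    save(d,n+'.png',im,s=1)
E
```

```text
[np.int64(159), np.int64(148)] [np.int64(164), np.int64(175), np.int64(220), np.int64(201)] [np.int64(188), np.int64(185), np.int64(234), np.int64(218)]
handle [ 0.4338  0.1944  0.017  -0.1029] 1.102674897659996
0.03 [ 0.4331  0.1942  0.018  -0.1027] 0.9173848626951013 [0.5047 0.1868 0.058 ]
0.034 [ 0.4308  0.1943  0.019  -0.1062] 0.6350288297810894 [0.5024 0.1866 0.059 ]
0.038 [ 0.4286  0.1951  0.0194 -0.1062] 0.7281396815506286 [0.5002 0.1875 0.0594]
```

View pics/t1.png

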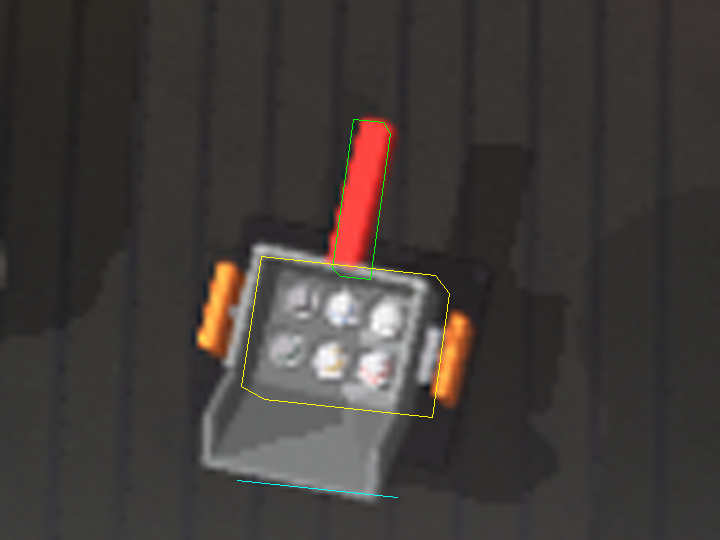

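>>> move_arm:
  series:
    - [0,4,2,0,0,0]
    - [0,4,2,0,0,0]

```text
clock: 1.7
position: [0.2422, -0.4952, 0.2851]
ee_rot: [-3.078, -0.62, 0.001]
force: [1.0, -0.5, 0.4]
width: 1.0
```

```bash
python3 -c "
from h import *
s=monitor.observe();print({k:np.round(s[k],3) for k in('clock','joints','position','ee_rot','force')})"
```

```text
{'clock': np.float64(1.7), 'joints': array([ 1.013,  0.286,  0.008,  1.696, -0.002,  1.162, -0.152]), 'position': array([ 0.242, -0.495,  0.285]), 'ee_rot': array([-3.078e+00, -6.200e-01,  1.000e-03]), 'force': array([ 0.959, -0.459,  0.357])}
```

```bash
python3 - <<'E'
from h import *
T,S=get('top'),get('side')
px=np.array([[205,465],[378,495],[358,119],[395,123],[332,263],[370,268]])/6+[120,145]-.5
P=np.array([[-.072,.04,.048],[-.072,-.04,.048],[.098,.007,.051],[.098,-.007,.051],[.034,.007,.051],[.034,-.007,.051]])
f=lambda p:(proj(T,P@Rz(p[2]).T+[p[0],p[1],.016])-px).ravel()
s=least_squares(f,[.43,.19,-.15]); x=s.x; print(x,s.fun.round(1))
print('handle',Rz(x[2])@[.072,0,.04]+[x[0],x[1],.016])
p=[x[0],x[1],.016]
d=S;u,v=228,240
im=cv2.resize(d['color'][v-45:v+45,u-60:u+60],None,fx=6,fy=6,interpolation=cv2.INTER_CUBIC).copy()
for Q in(box(.028,.098,-.007,.007,.029,.051),np.array([[-.072,-.036,.048],[-.072,.036,.048]])):
    q=(proj(d,Q@Rz(x[2]).T+p)-[u-60,v-45]+.5)*6
    cv2.polylines(im,[cv2.convexHull(q.astype(np.int32))],True,(0,255,0),1)
save(d,'s1.png',im,s=1)
E
```

```text
[ 0.42958874  0.1999969  -0.20037306] [ 0.3  0.4  0.4  1.3  1.   0.3 -0.2  0.7 -0.  -1.4 -1.4 -1.3]
handle [0.5001482  0.18566639 0.056     ]
```

View pics/s1.png

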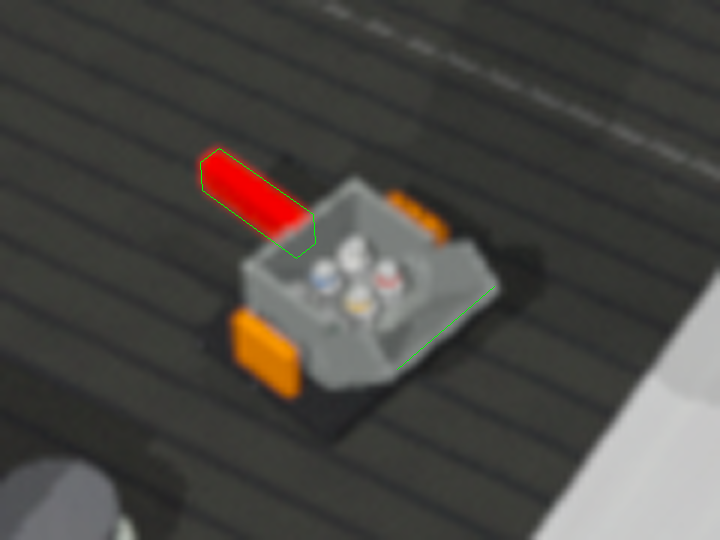

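The overlay on the side view matches the handle and lip, so the cup is at (0.430, 0.200), base z 0.016, yaw -0.20. Now I'll move over to it.

>>> move_arm:
  series:
    - [1.7,3.7,0.2,0,0,8.1]
    - [1.7,3.7,0.2,0,0,8.1]
    - [1.7,3.7,0.2,0,0,8.1]
    - [1.7,3.7,0.2,0,0,8.1]
    - [1.7,3.7,0.2,0,0,8.1]
    - [1.7,3.7,0.2,0,0,8.1]
    - [1.7,3.7,0.2,0,0,8.1]
    - [1.7,3.7,0.2,0,0,8.1]
  grip: 0.6

```text
clock: 2.6
position: [0.3792, -0.1987, 0.302]
ee_rot: [2.26, 2.181, 0.0]
force: [1.7, -0.4, 0.1]
width: 0.599
```

>>> move_arm:
  series:
    - [1.7,3.7,0.2,0,0,8.1]
    - [1.7,3.7,0.2,0,0,8.1]
    - [1.7,3.7,0.2,0,0,8.1]
    - [1.7,3.7,0.2,0,0,8.1]
    - [1.7,3.7,0.2,0,0,8.1]
    - [1.7,3.7,0.2,0,0,8.1]
    - [1.7,3.7,0.2,0,0,8.1]
    - [1.7,3.7,0.2,0,0,8.1]

```text
clock: 3.4
position: [0.5155, 0.0973, 0.3179]
ee_rot: [0.74, 3.053, 0.0]
force: [1.3, 0.3, -0.5]
width: 0.598
```

```bash
cat >> h.py <<'E'
import json
from scipy.spatial.transform import Rotation as Ro
def st(log=True):
    s=monitor.observe()
    print({k:np.round(s[k],3).tolist() for k in('clock','joints','position','ee_rot','force','width')})
    if log: open('log.jsonl','a').write(json.dumps({k:np.asarray(s[k]).tolist() for k in('joints','position','ee_rot')})+'\n')
    return s
def target(s,p,yaw,lean):  # tool y=cup y, lean deg about cup y
    y=np.array([-np.sin(yaw),np.cos(yaw),0]); z=np.array([0,0,-1.]); x=np.cross(y,z)
    R=Ro.from_rotvec(np.radians(lean)*y)*Ro.from_matrix(np.c_[x,y,z])
    dR=(R*Ro.from_rotvec(s['ee_rot']).inv()).as_rotvec(degrees=True)
    print('dpos cm',((np.array(p)-s['position'])*100).round(2),'drot',dR.round(2), np.linalg.norm(dR).round(1))
    return R
E
python3 - <<'E'
from h import *
s=st(); target(s,[.56,.174,.2],-.2,0); target(s,[.56,.174,.2],-.2,40)
E
```

```text
{'clock': 3.4, 'joints': [0.269, 0.301, -0.717, 1.662, 0.206, 1.256, 0.605], 'position': [0.515, 0.097, 0.318], 'ee_rot': [0.74, 3.053, 0.0], 'force': [1.268, 0.32, -0.465], 'width': 0.598}
dpos cm [  4.45   7.67 -11.79] drot [-1.000e-02  3.000e-02  1.581e+01] 15.8
dpos cm [  4.45   7.67 -11.79] drot [13.3  37.89 15.16] 42.9
```

>>> move_arm:
  series:
    - [0.6,1.0,-0.6,0,0,7.9]
    - [0.6,1.0,-0.6,0,0,7.9]
    - [0.6,1.0,-0.8,1.5,7.0,0]
    - [0.6,1.0,-0.8,1.5,7.0,0]
    - [0.6,1.0,-0.8,1.5,7.0,0]
    - [0.6,1.0,-0.8,1.5,7.0,0]
    - [0.6,1.0,-0.8,1.5,7.0,0]
    - [0.6,0.6,-0.8,0,0,0]

```text
clock: 4.2
position: [0.5641, 0.1708, 0.2524]
ee_rot: [-0.262, -2.497, -0.086]
force: [-0.4, -0.4, -1.0]
width: 0.598
```

```bash
cat > kin.py <<'E'
from h import *
import itertools
def fk(q,P,sg,off):
    a,b,h,d=P[:4]; q=np.array(q)*sg
    R=Ro.from_euler('z',q[0]+P[4]); p=np.array([0,0,h])
    R=R*Ro.from_euler('y',q[1])*Ro.from_euler('z',q[2]); p=p+R.apply([0,0,a])
    R=R*Ro.from_euler('y',q[3])*Ro.from_euler('z',q[4]); p=p+R.apply([0,0,b])
    R=R*Ro.from_euler('y',q[5])*Ro.from_euler('z',q[6]+P[5]); p=p+R.apply([0,0,d])
    return p,R
def data():
    D=[json.loads(l) for l in open('log.jsonl')]
    D.append(dict(joints=[1.069,0.434,0.025,1.573,-0.012,1.134,-0.075],position=[.2427,-.576,.2457],ee_rot=[3.0793,.6222,0]))
    D.append(dict(joints=[1.013,.286,.008,1.696,-.002,1.162,-.152],position=[.242,-.4952,.2851],ee_rot=[-3.078,-.62,.001]))
    return D
def fitk():
    D=data(); best=None
    for s3,s5,s7 in itertools.product((1,-1),repeat=3):
        sg=np.array([-1,1,s3,1,s5,1,s7])
        def f(P):
            r=[]
            for e in D:
                p,R=fk(e['joints'],P,sg,0); r+=list(p-e['position'])+list((R.inv()*Ro.from_rotvec(e['ee_rot'])).as_rotvec()*.3)
            return r
        for y in(0,np.pi/2,np.pi,-np.pi/2):
            s=least_squares(f,[.57,.43,.3,.35,-.1,y])
            if best is None or s.cost<best[0]: best=(s.cost,s.x,sg,np.abs(s.fun).max())
    return best
LO=np.array([-2.62,-.44,-1.27,.08,-1.32,.12,-2.74]);HI=np.array([2.62,2.09,1.32,2.57,4.46,2,2.74])
def ik(p,R,P,sg,q0,m=.03):
    f=lambda q:np.r_[(fk(q,P,sg,0)[0]-p)*10,(fk(q,P,sg,0)[1].inv()*R).as_rotvec()*3,(q-q0)*.003]
    s=least_squares(f,np.clip(q0,LO+m+.001,HI-m-.001),bounds=(LO+m,HI-m)); return s.x,np.abs(s.fun[:6]).max()
E
python3 - <<'E'
from kin import *
s=st(); target(s,[.56,.174,.2],-.2,40)
b=fitk(); print(b)
E
```

```text
{'clock': 4.2, 'joints': [0.101, 0.837, -0.71, 1.146, 0.087, 1.796, 0.809], 'position': [0.564, 0.171, 0.252], 'ee_rot': [-0.262, -2.497, -0.086], 'force': [-0.418, -0.41, -0.972], 'width': 0.598}
dpos cm [-0.41  0.32 -5.24] drot [0.74 3.65 0.54] 3.8
(np.float64(0.00023456632878630286), array([ 0.59148696,  0.4126504 ,  0.27640682,  0.39538052, -0.08282172,
        1.49200377]), array([-1,  1, -1,  1, -1,  1, -1]), np.float64(0.014687645293472785))
```

```bash
python3 - <<'E'
import re
s=open('kin.py').read()
s=s.replace("R.apply([0,0,a])","R.apply([P[6],0,a])").replace("R.apply([0,0,b])","R.apply([P[7],0,b])").replace("-.1,y])","-.1,y,0,0])")
open('kin.py','w').write(s)
E
python3 - <<'E'
from kin import *
b=fitk(); print(b[0],b[1].round(4),b[2],b[3]); c,P,sg,_=b
np.savez('k.npz',P=P,sg=sg)
tin=np.array([.437,-.235,0]); q0=np.array(data()[1]['joints'])
def tgt(yaw,lean,tilt,lipw,gx=.066):
    cx=np.array([np.cos(yaw),np.sin(yaw),0]);y=np.array([-np.sin(yaw),np.cos(yaw),0]);z=np.array([0,0,1.])
    C=Ro.from_rotvec(-np.radians(tilt)*y)*Ro.from_matrix(np.c_[cx,y,z])
    T0=Ro.from_rotvec(np.radians(lean)*y)*Ro.from_matrix(np.c_[-cx,y,-z])
    R=Ro.from_rotvec(-np.radians(tilt)*y)*T0
    return lipw+C.apply(np.array([gx,0,.04])-[-.072,0,.048]),R
# grasp feasible?
for lean in(30,40,50):
    yaw=-.2;g=np.array([.4296,.2,.016])+Rz(yaw)@[.066,0,.04]
    y=np.array([-np.sin(yaw),np.cos(yaw),0]);cx=np.array([np.cos(yaw),np.sin(yaw),0])
    R=Ro.from_rotvec(np.radians(lean)*y)*Ro.from_matrix(np.c_[-cx,y,[0,0,-1]])
    q,e=ik(g,R,P,sg,q0); print('grasp',lean,q.round(2),round(e,3))
for lean in(30,40,50):
  for yd in(-100,-70,-45,-28,-11,10,35,60,80):
    yaw=np.radians(yd); q=q0.copy(); out=[]; 
    for tilt in(0,15,30,45,60,75,90,95):
        p,R=tgt(yaw,lean,tilt,tin+np.array([np.cos(yaw)*.015,np.sin(yaw)*.015,.075+.05*(tilt<60)]))
        q,e=ik(p,R,P,sg,q); out.append(e)
    print(lean,yd,np.round(out,2),q.round(2))
E
```

```text
0.00022178476146430179 [ 0.578   0.4012  0.2697  0.3831 -0.0838  1.4911  0.013  -0.0084] [-1  1 -1  1 -1  1 -1] 0.014858349323602832
grasp 30 [ 0.08  0.88 -0.67  1.6   0.21  1.25  0.76] 0.0
grasp 40 [ 0.08  0.98 -0.66  1.46  0.16  1.44  0.8 ] 0.0
grasp 50 [ 0.07  1.1  -0.66  1.32  0.11  1.62  0.82] 0.0
30 -100 [0. 0. 0. 0. 0. 0. 0. 0.] [-0.3   0.6   0.06  2.12  1.07  1.28 -1.23]
30 -70 [0. 0. 0. 0. 0. 0. 0. 0.] [-0.13  0.5  -0.25  2.53  1.62  1.24 -1.51]
30 -45 [0.   0.   0.   0.   0.   0.   0.32 0.41] [-1.02  0.56  1.29  2.54  2.71  0.37 -1.96]
30 -28 [0.   0.   0.   0.   0.   0.   0.52 0.73] [ 0.56  0.08 -0.15  2.54  3.14  0.37 -1.64]
30 -11 [0.   0.   0.   0.   0.   0.   0.31 0.39] [ 1.82  0.54 -1.24  2.54  3.69  0.39 -1.45]
30 10 [0.   0.   0.   0.   0.   0.19 0.8  0.96] [ 1.73  0.76 -1.24  2.3  -0.21  0.15  2.71]
30 35 [0.   0.   0.   0.   0.   0.26 0.75 0.89] [ 1.67  0.88 -1.24  2.09 -0.04  0.54  2.71]
30 60 [0.   0.   0.   0.   0.09 0.5  0.99 1.17] [ 1.51  1.   -1.24  1.78  0.03  1.07  2.71]
30 80 [0.   0.   0.   0.14 0.44 0.94 1.44 1.58] [ 1.35  1.1  -1.24  1.54  0.06  1.44  
[... 909 characters left out ...]
0. 0. 0.] [ 0.23  0.25 -0.38  2.38  1.37  0.85 -0.91]
50 -45 [0.22 0.   0.   0.   0.   0.   0.   0.  ] [-0.93  0.28  1.29  2.54  2.92  0.21 -1.87]
50 -28 [0.3  0.   0.   0.   0.   0.   0.21 0.45] [-0.8   0.1   1.29  2.42 -1.22  0.15  2.71]
50 -11 [0.22 0.   0.   0.   0.   0.   0.19 0.42] [ 1.73  0.19 -1.24  2.4  -0.82  0.15  2.71]
50 10 [0.   0.   0.   0.   0.   0.   0.13 0.32] [ 1.72  0.47 -1.24  2.33 -0.38  0.22  2.71]
50 35 [0.   0.   0.   0.   0.   0.   0.21 0.36] [ 1.66  0.67 -1.24  2.1  -0.03  0.59  2.71]
50 60 [0.   0.   0.   0.   0.   0.08 0.47 0.62] [ 1.47  0.81 -1.24  1.85  0.15  0.99  2.71]
50 80 [0.   0.   0.   0.   0.04 0.43 0.91 1.08] [ 1.3   0.89 -1.24  1.68  0.25  1.28  2.71]
```

```bash
python3 - <<'E'
from h import *
s=st(0); target(s,[.5447,.1767,.117],-.2,40)
E
```

```text
{'clock': 4.2, 'joints': [0.101, 0.837, -0.71, 1.146, 0.087, 1.796, 0.809], 'position': [0.564, 0.171, 0.252], 'ee_rot': [-0.262, -2.497, -0.086], 'force': [-0.418, -0.41, -0.972], 'width': 0.598}
dpos cm [ -1.94   0.59 -13.54] drot [0.74 3.65 0.54] 3.8
```

>>> move_arm:
  series:
    - [-0.3,0.1,-2.2,0.25,1.2,0.2]
    - [-0.3,0.1,-2.2,0.25,1.2,0.2]
    - [-0.3,0.1,-2.2,0.25,1.2,0.1]
    - [-0.4,0.1,-2.3,0,0,0]
    - [-0.3,0.1,-2.3,0,0,0]
    - [-0.3,0.1,-2.3,0,0,0]
    - [0,0,0,0,0,0]

```text
clock: 4.9
position: [0.5415, 0.1766, 0.1198]
ee_rot: [-0.241, -2.439, -0.088]
force: [0.4, -0.7, 0.3]
width: 0.596
```

```bash
python3 - <<'E'
from h import *
s=st(); target(s,[.4943,.1869,.056],-.2,40)
d=get('side'); save(d,'s2.png',crop=(150,140,170,130),s=4)
E
```

```text
{'clock': 4.9, 'joints': [0.106, 0.964, -0.691, 1.286, 0.127, 1.606, 0.838], 'position': [0.541, 0.177, 0.12], 'ee_rot': [-0.241, -2.439, -0.088], 'force': [0.44, -0.746, 0.308], 'width': 0.596}
dpos cm [-4.72  1.03 -6.38] drot [ 0.03  0.32 -0.18] 0.4
```

View pics/s2.png

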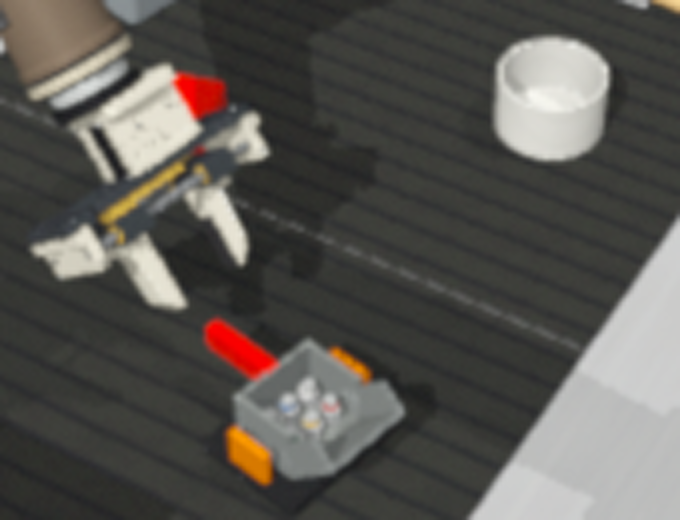

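In the side crop the open jaws line up either side of the handle at (240,345). Next I'll advance along the tool axis and grip.

>>> move_arm:
  series:
    - [-1.0,0.2,-1.3,0,0.1,0]
    - [-1.0,0.2,-1.3,0,0.1,-0.1]
    - [-1.0,0.2,-1.3,0,0.1,-0.1]
    - [-0.9,0.2,-1.3,0,0,0]
    - [-0.8,0.2,-1.2,0,0,0]
    - [0,0,0,0,0,0]

```text
clock: 5.55
position: [0.4957, 0.1879, 0.059]
ee_rot: [-0.244, -2.437, -0.091]
force: [0.5, -0.4, 0.7]
width: 0.595
```

>>> move_arm:
  series:
    - [0,0,0,0,0,0]
    - [0,0,0,0,0,0]
    - [0,0,0,0,0,0]
    - [0,0,0,0,0,0]
    - [0,0,0,0,0,0]
  grip: 0.0
  force: 60

```text
clock: 6.05
position: [0.4969, 0.188, 0.0589]
ee_rot: [-0.245, -2.438, -0.093]
force: [-0.7, -0.8, 0.5]
width: 0.218
```

```bash
python3 - <<'E'
from h import *
s=st(); target(s,[.4943,.1869,.056],-.2,40)
E
```

```text
{'clock': 6.05, 'joints': [0.112, 0.985, -0.693, 1.443, 0.141, 1.434, 0.819], 'position': [0.497, 0.188, 0.059], 'ee_rot': [-0.245, -2.438, -0.093], 'force': [-0.695, -0.807, 0.495], 'width': 0.218}
dpos cm [-0.26 -0.11 -0.29] drot [-0.11  0.29  0.09] 0.3
```

>>> move_arm:
  series:
    - [0,0,0,0,0,0]
    - [0,0,0,0,0,0]
    - [0,0,0,0,0,0]
    - [0,0,0,0,0,0]
    - [0,0,0,0,0,0]

```text
clock: 6.55
position: [0.4968, 0.188, 0.0588]
ee_rot: [-0.245, -2.438, -0.092]
force: [0.8, 0.2, 1.9]
width: 0.149
```

>>> move_arm:
  series:
    - [0,0,0.3,0,0,0]
    - [0,0,0.3,0,0,0]
    - [0,0,0.3,0,0,0]
    - [0,0,0.3,0,0,0]

```text
clock: 6.95
position: [0.4966, 0.1877, 0.0699]
ee_rot: [-0.245, -2.438, -0.091]
force: [-0.6, 0.4, -6.6]
width: 0.148
```

```bash
python3 - <<'E'
from h import *
s=st(); target(s,[.4943,.1869,.056],-.2,40); print(s['ft_torque'])
d=get('side'); save(d,'s3.png',crop=(180,190,120,90),s=6)
E
```

```text
{'clock': 6.95, 'joints': [0.114, 0.972, -0.697, 1.441, 0.134, 1.449, 0.817], 'position': [0.497, 0.188, 0.07], 'ee_rot': [-0.245, -2.438, -0.091], 'force': [-0.647, 0.383, -6.643], 'width': 0.148}
dpos cm [-0.23 -0.08 -1.39] drot [-0.06  0.26  0.08] 0.3
[-0.12125427 -2.09506039 -0.18277612]
```

View pics/s3.png

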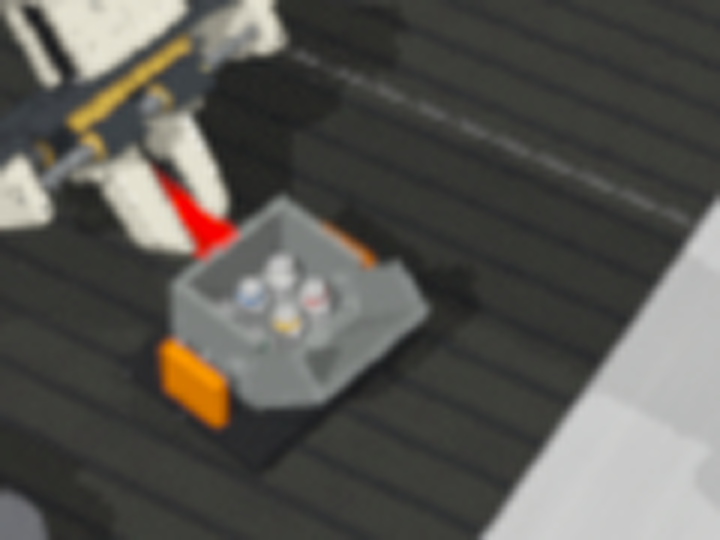

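The cup is rising with its tips in place, though the handle looks pitched in the jaws with the lip low. I'll lift it clear and then measure the tilt.

>>> move_arm:
  series:
    - [0,0,0.5,0,0,0]
    - [0,0,0.7,0,0,0]
    - [0,0,0.8,0,0,0]
    - [0,0,0.8,0,0,0]
    - [0,0,0.8,0,0,0]
    - [0,0,0.8,0,0,0]
    - [0,0,0.8,0,0,0]
    - [0,0,0,0,0,0]

```text
clock: 7.8
position: [0.4971, 0.1884, 0.124]
ee_rot: [-0.245, -2.439, -0.093]
force: [-0.1, -0.1, -2.9]
width: 0.145
```

```bash
python3 - <<'E'
from h import *
s=st(); print(s['ft_torque'])
a=get('side')['color'][190:280,180:300]; b=get('top')['color'][145:235,120:240]
cv2.imwrite('pics/p4.png',cv2.resize(np.hstack([a,b])[...,::-1],None,fx=3.33,fy=6,interpolation=cv2.INTER_CUBIC) if 0 else cv2.resize(np.vstack([np.hstack([a,b])])[...,::-1],None,fx=3.33,fy=3.33,interpolation=cv2.INTER_CUBIC))
E
```

```text
{'clock': 7.8, 'joints': [0.122, 0.91, -0.717, 1.417, 0.102, 1.524, 0.806], 'position': [0.497, 0.188, 0.124], 'ee_rot': [-0.245, -2.439, -0.093], 'force': [-0.108, -0.11, -2.927], 'width': 0.145}
[-0.15224476 -1.24265867  0.0050977 ]
```

View pics/p4.png

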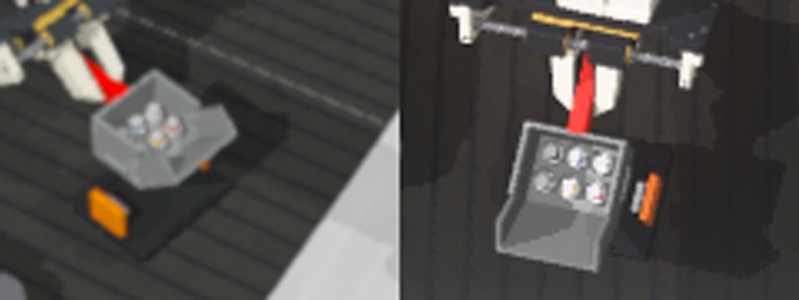

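```bash
python3 - <<'E'
from h import *
T,S=get('top'),get('side')
k=3.333
ps=np.array([[190,183],[237,130],[92,120],[152,70]])/k+[180,190]-.5
pt=np.array([[97,250],[198,270],[125,123],[227,142]])/k+[120,145]-.5
P=np.array([[-.072,.038,.048],[-.072,-.038,.048],[.03,.04,.05],[.03,-.04,.05]])
f=lambda p:np.r_[(proj(S,Ro.from_rotvec(p[3:]).apply(P)+p[:3])-ps).ravel(),(proj(T,Ro.from_rotvec(p[3:]).apply(P)+p[:3])-pt).ravel()]
s=least_squares(f,[.43,.2,.08,0,0,-.2],x_scale=.01); print(s.x[:3].round(4),s.fun.round(1))
R=Ro.from_rotvec(s.x[3:]); print(R.as_euler('ZYX',degrees=True).round(1))
m=monitor.observe(); Rt=Ro.from_rotvec(m['ee_rot']); print('TCP in cup',R.inv().apply(m['position']-s.x[:3]).round(4))
E
```

```text
[0.4317 0.2007 0.0781] [-2.9 -0.8 -0.1 -0.   0.2  0.   0.3  0.1  1.2  1.5  0.2  0.4 -0.2  0.5
 -0.4 -0.1]
[-9.5 -2.3 -0.4]
TCP in cup [ 0.0677 -0.0023  0.0416]
```

>>> move_arm:
  series:
    - [0,-0.4,0.8,0,0,-1]
    - [-0.1,-1.0,1.2,0,0,-2]
    - [-0.2,-1.6,1.5,0,0,-3]
    - [-0.3,-2.2,1.5,0,0,-4]
    - [-0.4,-2.6,1.5,0,0,-4]
    - [-0.4,-2.6,1.5,0,0,-4]
    - [-0.4,-2.6,1.2,0,0,-4]
    - [-0.4,-2.6,1.0,0,0,-4]

```text
clock: 8.8
position: [0.4745, 0.0299, 0.2263]
ee_rot: [-0.801, -2.338, -0.293]
force: [0.2, -0.3, -1.8]
width: 0.148
```

>>> move_arm:
  series:
    - [-0.5,-2.6,0.6,0,0,-4]
    - [-0.5,-2.6,0.4,0,0,-4]
    - [-0.5,-2.6,0.2,0,0,-4]
    - [-0.5,-2.6,0,0,0,-4]
    - [-0.5,-2.6,0,0,0,-4]
    - [-0.5,-2.6,0,0,0,-4]
    - [-0.5,-2.6,0,0,0,-4]
    - [-0.5,-2.6,0,0,0,-4]

```text
clock: 9.6
position: [0.4339, -0.1779, 0.2377]
ee_rot: [-1.445, -2.071, -0.525]
force: [0.4, 0.0, -2.4]
width: 0.148
```

```bash
python3 - <<'E'
from h import *
s=st(); target(s,[.410,-.390,.24],np.radians(-100),40)
E
```

```text
{'clock': 9.6, 'joints': [0.917, 0.604, -0.539, 1.598, -0.2, 1.5, 0.801], 'position': [0.434, -0.178, 0.238], 'ee_rot': [-1.445, -2.071, -0.525], 'force': [0.389, 0.018, -2.426], 'width': 0.148}
dpos cm [ -2.39 -21.21   0.23] drot [  0.28   0.2  -30.12] 30.1
```

>>> move_arm:
  series:
    - [-0.3,-2.6,0,0,0,-4]
    - [-0.3,-2.6,0,0,0,-4]
    - [-0.3,-2.6,0,0,0,-4]
    - [-0.3,-2.6,0,0,0,-4]
    - [-0.3,-2.6,0,0,0,-4]
    - [-0.3,-2.6,0,0,0,-4]
    - [-0.3,-2.2,0.1,0,0,-3]
    - [-0.2,-1.6,0.1,0,0,-2]

```text
clock: 10.4
position: [0.4106, -0.3723, 0.239]
ee_rot: [-1.975, -1.693, -0.716]
force: [0.2, -0.5, -1.6]
width: 0.15
```

>>> move_arm:
  series:
    - [-0.1,-1.0,0,0,0,-1]
    - [0,-0.5,0,0,0,0]
    - [0,-0.3,0,0,0,0]
    - [0,0,0,0,0,0]

```text
clock: 10.8
position: [0.4113, -0.3872, 0.2387]
ee_rot: [-1.984, -1.683, -0.721]
force: [0.3, 0.8, -1.7]
width: 0.15
```

```bash
python3 - <<'E'
from kin import *
s=st(); yaw=np.radians(-100); R0=target(s,[.410,-.390,.24],yaw,40)
b=fitk(); P,sg=b[1],b[2]; print(b[3]); 
cx=np.array([np.cos(yaw),np.sin(yaw),0]);y=np.array([-np.sin(yaw),np.cos(yaw),0])
print('pour axis',-y)
# refit tin now (top may be occluded), side
T,S=get('top'),get('side')
q=np.array(s['joints']); off=fk(q,P,sg,0)[0]-s['position']
for tilt in range(0,100,10):
    C=Ro.from_rotvec(-np.radians(tilt)*y)*Ro.from_matrix(np.c_[cx,y,[0,0,1]])
    l=np.array([.437,-.235,0])+cx*.018; l[2]=.245-(.245-.076)*min(tilt/60,1)
    p=l+C.apply([.139,0,-.007]); q2,e=ik(p+off,Ro.from_rotvec(-np.radians(tilt)*y)*R0,P,sg,q)
    print(tilt,p.round(3),q2.round(2),round(e,3)); q=q2
save(T,'t5.png',crop=(250,100,200,150),s=3)
E
```

```text
{'clock': 10.8, 'joints': [1.165, 0.685, -0.377, 1.399, -0.302, 1.541, 0.729], 'position': [0.411, -0.387, 0.239], 'ee_rot': [-1.984, -1.683, -0.721], 'force': [0.302, 0.823, -1.732], 'width': 0.15}
dpos cm [-0.13 -0.28  0.13] drot [ 0.22  0.14 -0.58] 0.6
0.014119409100773575
pour axis [-0.98480775  0.17364818 -0.        ]
0 [ 0.41  -0.39   0.238] [ 1.14  0.71 -0.37  1.36 -0.28  1.59  0.7 ] 0.0
10 [ 0.41  -0.389  0.234] [ 1.1   0.61 -0.35  1.45 -0.21  1.45  0.67] 0.0
20 [ 0.411 -0.384  0.23 ] [ 1.03  0.52 -0.32  1.55 -0.13  1.31  0.62] 0.0
30 [ 0.412 -0.375  0.224] [ 0.95  0.43 -0.3   1.67 -0.03  1.15  0.52] 0.0
40 [ 0.415 -0.362  0.216] [ 0.83  0.36 -0.27  1.79  0.11  1.01  0.36] 0.0
50 [ 0.417 -0.346  0.206] [ 0.69  0.31 -0.23  1.9   0.3   0.89  0.12] 0.0
60 [ 0.421 -0.327  0.193] [ 0.51  0.31 -0.18  2.    0.54  0.83 -0.19] 0.0
70 [ 0.424 -0.306  0.204] [ 0.33  0.31 -0.15  2.04  0.75  0.9  -0.49] 0.0
80 [ 0.428 -0.283  0.212] [ 0.16  0.35 -0.13  2.07  0.91  1.02 -0.75] 0.0
90 [ 0.433 -0.26   0.215] [ 0.    0.43 -0.12  2.09  1.02  1.16 -0.96] 0.0
```

View pics/t5.png

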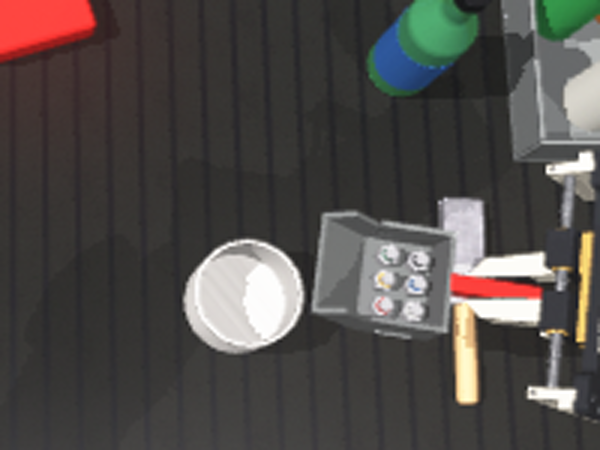

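```bash
python3 - <<'E'
from h import *
T=get('top')
for u,v,z in((318,260,.245),(313,310,.245),(325,212,.245),(248,294,.064)): print(onz(T,250+u/3-.3,100+v/3-.3,z).round(4))
E
```

```text
[ 0.4345 -0.2471  0.245 ]
[ 0.3956 -0.2415  0.245 ]
[ 0.4723 -0.2544  0.245 ]
[ 0.436  -0.2344  0.064 ]
```

>>> move_arm:
  series:
    - [0,-0.1,-0.2,-4.9,0.9,0]
    - [0,-0.1,-0.2,-4.9,0.9,0]
    - [0,0.2,-0.2,-4.9,0.9,0]
    - [0,0.3,-0.2,-4.9,0.9,0]
    - [0.1,0.4,-0.3,-4.9,0.9,0]
    - [0.1,0.5,-0.3,-4.9,0.9,0]
    - [0.1,0.6,-0.4,-4.9,0.9,0]
    - [0.1,0.7,-0.4,-4.9,0.9,0]

```text
clock: 11.75
position: [0.415, -0.362, 0.2172]
ee_rot: [-2.398, -2.027, 0.012]
force: [0.8, 0.1, -1.0]
width: 0.151
```

>>> move_arm:
  series:
    - [0.1,0.4,-0.25,-2.5,0.4,0]
    - [0.1,0.4,-0.25,-2.5,0.4,0]
    - [0,0.4,-0.25,-2.5,0.4,0]
    - [0.1,0.4,-0.25,-2.5,0.5,0]
    - [0.1,0.5,-0.3,-2.5,0.4,0]
    - [0.1,0.5,-0.3,-2.5,0.4,0]
    - [0.1,0.5,-0.3,-2.5,0.4,0]
    - [0.1,0.5,-0.3,-2.5,0.5,0]

```text
clock: 12.55
position: [0.4217, -0.3258, 0.1948]
ee_rot: [2.208, 1.864, -0.405]
force: [1.1, -0.3, -1.6]
width: 0.15
```

```bash
cat >> h.py <<'E'
def lip(s,yawd=-100,rel=None):
    R=Ro.from_rotvec(s['ee_rot']); yaw=np.radians(yawd); cx=np.array([np.cos(yaw),np.sin(yaw),0]);y=np.array([-np.sin(yaw),np.cos(yaw),0])
    R0=Ro.from_rotvec(np.radians(40)*y)*Ro.from_matrix(np.c_[-cx,y,[0,0,-1]])
    Q=R*R0.inv(); print('tilt',Q.as_rotvec(degrees=True).round(1)); C=Q*Ro.from_matrix(np.c_[cx,y,[0,0,1]])
    l=s['position']+C.apply([-.139,0,.007]); print('lip',l.round(4),'cup x,z',C.apply([[1,0,0],[0,0,1]]).round(2).tolist()); return l
E
python3 - <<'E'
from h import *
s=st(); lip(s)
S,T=get('side'),get('top')
a=S['color'][110:230,230:350]; b=T['color'][150:270,290:410]
cv2.imwrite('pics/p6.png',cv2.resize(np.hstack([a,b])[...,::-1],None,fx=3.33,fy=3.33,interpolation=cv2.INTER_CUBIC))
E
```

```text
{'clock': 12.55, 'joints': [0.485, 0.311, -0.202, 1.975, 0.543, 0.899, -0.226], 'position': [0.422, -0.326, 0.195], 'ee_rot': [2.208, 1.864, -0.405], 'force': [1.101, -0.304, -1.59], 'width': 0.15}
tilt [-59.5  10.7   0.5]
lip [ 0.4335 -0.252   0.0773] cup x,z [[-0.08, -0.49, 0.87], [0.15, 0.86, 0.49]]
```

View pics/p6.png

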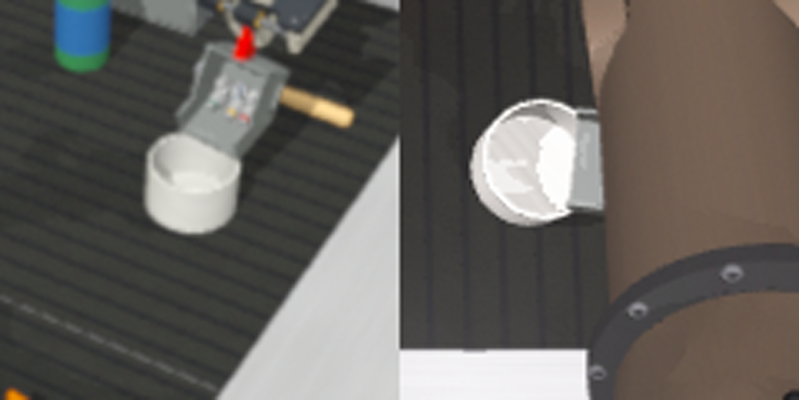

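Six tips are still in the cup and the lip is over the tin, but about 25 mm off its centre. I'll shift it 1 cm further in and keep tilting slowly.

>>> move_arm:
  series:
    - [0.1,0.5,0.1,0,0,0]
    - [0.1,0.5,0.1,0,0,0]
    - [0.1,0.5,0.3,-2.5,0.4,0]
    - [0.1,0.5,0.3,-2.5,0.4,0]
    - [0.1,0.5,0.3,-2.5,0.4,0]
    - [0.1,0.6,0.2,-2.5,0.5,0]
    - [0.1,0.6,0.2,-2.5,0.4,0]
    - [0.1,0.6,0.2,-2.5,0.4,0]

```text
clock: 13.45
position: [0.4298, -0.2839, 0.2123]
ee_rot: [2.042, 1.717, -0.66]
force: [0.3, -0.3, -2.2]
width: 0.151
```

>>> move_arm:
  series:
    - [0.1,0.6,0.2,-2.5,0.4,0]
    - [0.1,0.6,0.2,-2.5,0.5,0]
    - [0.1,0.6,0.1,-2.5,0.4,0]
    - [0.1,0.6,0.1,-2.5,0.4,0]
    - [0.1,0.6,0.1,-2.5,0.4,0]
    - [0.1,0.6,0.0,-2.5,0.5,0]
    - [0,0,0,0,0,0]
    - [0,0,0,0,0,0]

```text
clock: 14.25
position: [0.4358, -0.2481, 0.2187]
ee_rot: [1.86, 1.565, -0.887]
force: [-0.9, 0.9, -1.0]
width: 0.146
```

```bash
python3 - <<'E'
from h import *
s=st(); lip(s)
S,T=get('side'),get('top')
a=S['color'][110:230,230:350]; b=T['color'][150:270,290:410]
cv2.imwrite('pics/p7.png',cv2.resize(np.hstack([a,b])[...,::-1],None,fx=3.33,fy=3.33,interpolation=cv2.INTER_CUBIC))
E
```

```text
{'clock': 14.25, 'joints': [-0.002, 0.423, -0.191, 2.07, 0.941, 1.275, -0.952], 'position': [0.436, -0.248, 0.219], 'ee_rot': [1.86, 1.565, -0.887], 'force': [-0.85, 0.863, -1.006], 'width': 0.146}
tilt [-89.3  16.    0.3]
lip [ 0.436  -0.2428  0.0797] cup x,z [[0.01, 0.01, 1.0], [0.17, 0.98, -0.01]]
```

View pics/p7.png

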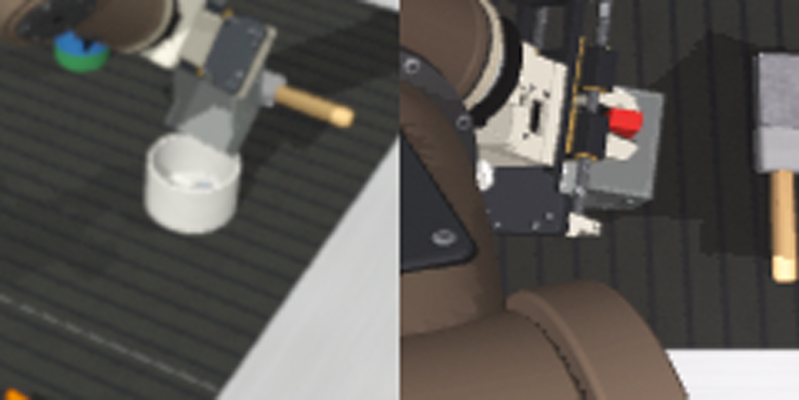

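Tips have gone into the tin and the wrist load has dropped to about 1 N, roughly the empty cup's weight. I'll shake gently at about 94° in case one has stuck.

>>> move_arm:
  series:
    - [0.1,0.4,0.1,-4.0,0.7,0]
    - [0,0,0,0,0,0]
    - [0,0,0.5,0,0,0]
    - [0,0,-0.5,0,0,0]
    - [0,0,0.5,0,0,0]
    - [0,0,-0.5,0,0,0]
    - [0,0,0,0,0,0]
    - [0,0,0,0,0,0]

```text
clock: 15.15
position: [0.4366, -0.2441, 0.2196]
ee_rot: [1.807, 1.522, -0.943]
force: [0.2, 0.1, -2.7]
width: 0.151
```

```bash
python3 - <<'E'
from h import *
s=st(); lip(s)
F=[]
for i in range(8): imaging.get_image('side'); F.append(monitor.observe()['force'][2])
print(np.round(F,2),np.mean(F))
E
```

```text
{'clock': 15.15, 'joints': [-0.047, 0.46, -0.184, 2.075, 0.969, 1.329, -1.015], 'position': [0.437, -0.244, 0.22], 'ee_rot': [1.807, 1.522, -0.943], 'force': [0.204, 0.085, -2.688], 'width': 0.151}
tilt [-93.4  16.7   0.3]
lip [ 0.435  -0.2486  0.0805] cup x,z [[0.02, 0.08, 1.0], [0.17, 0.98, -0.08]]
[-0.27 -1.45 -1.01 -1.58 -1.45 -0.04 -1.16 -1.53] -1.0615446489116191
```

The mean load is 1.06 N, which is the empty cup, so all six tips are out. I'll check that standing the cup at about (0.59, 0.14), on the left mat, is reachable.

```bash
python3 - <<'E'
from kin import *
s=st(); b=fitk(); P,sg=b[1],b[2]; q0=np.array(s['joints'])
for yd in(-100,-80,-60):
    yaw=np.radians(yd); cx=np.array([np.cos(yaw),np.sin(yaw),0]);y=np.array([-np.sin(yaw),np.cos(yaw),0]); q=q0
    R0=Ro.from_rotvec(np.radians(40)*y)*Ro.from_matrix(np.c_[-cx,y,[0,0,-1]])
    for tl in(60,30,0):
        q,e=ik(np.array([.437,-.244,.28])+(np.array([.59,.14,.2])+cx*.067-[.437,-.244,.28])*(1-tl/90),Ro.from_rotvec(-np.radians(tl)*y)*R0,P,sg,q)
        print(yd,tl,q.round(2),round(e,3))
    q,e=ik(np.array([.59,.14,.045])+cx*.067,R0,P,sg,q); print('place',q.round(2),round(e,3), (np.array([.59,.14,.045])+cx*.067).round(3))
T=get('top')
for n in('clay_case','polish_pad'):
    for o in outline_of('top',n)[:1]:
        ys,xs=np.nonzero(o['mask']); print(n,[onz(T,u,v,.03)[:2].round(3) for u,v in((xs.min(),ys.max()),(xs.max(),ys.max()),(xs.min(),ys.min()))])
print('seam',onz(T,248,200,.004))
E
```

```text
{'clock': 15.55, 'joints': [-0.047, 0.46, -0.184, 2.075, 0.969, 1.329, -1.015], 'position': [0.437, -0.244, 0.22], 'ee_rot': [1.807, 1.522, -0.943], 'force': [0.078, -0.302, -1.526], 'width': 0.15}
-100 60 [ 0.21  0.27 -0.32  1.87  0.47  1.14 -0.49] 0.0
-100 30 [ 0.47  0.32 -0.48  1.84 -0.03  1.   -0.12] 0.0
-100 0 [ 0.73  0.55 -0.75  1.91 -0.46  0.83  0.22] 0.0
place [ 0.69  0.79 -0.72  2.04 -0.43  0.52  0.35] 0.0 [0.578 0.074 0.045]
-80 60 [ 0.24  0.21 -0.34  1.96  0.5   0.99 -0.17] 0.0
-80 30 [ 0.47  0.39 -0.52  1.75  0.02  1.09  0.16] 0.0
-80 0 [ 0.59  0.69 -0.69  1.62 -0.28  1.14  0.31] 0.0
place [ 0.56  0.87 -0.65  1.74 -0.23  0.88  0.41] 0.0 [0.602 0.074 0.045]
-60 60 [ 0.28  0.14 -0.33  2.03  0.47  0.84  0.21] 0.0
-60 30 [ 0.4   0.44 -0.5   1.66  0.06  1.18  0.45] 0.0
-60 0 [ 0.4   0.81 -0.61  1.32 -0.18  1.45  0.47] 0.0
place [ 0.4   0.96 -0.57  1.45 -0.13  1.21  0.56] 0.0 [0.624 0.082 0.045]
clay_case [array([0.678, 0.022]), array([ 0.679, -0.096]), array([0.772, 0.023])]
seam [ 0.4378206  -0.00168513  0.004     ]
```

>>> move_arm:
  series:
    - [0,0,2,0,0,0]
    - [0,0,3,0,0,0]
    - [0,0.3,2,5.9,-1.0,0]
    - [0.4,0.8,0,5.9,-1.1,0]
    - [0.8,1.4,0,5.9,-1.0,0]
    - [0.9,2.0,0,5.9,-1.1,0]
    - [0.9,2.0,0,5.9,-1.0,0]
    - [0.9,2.0,0,5.9,-1.1,0]

```text
clock: 16.5
position: [0.4761, -0.158, 0.2903]
ee_rot: [2.226, 1.875, -0.368]
force: [-1.0, 0.3, -1.8]
width: 0.146
```

>>> move_arm:
  series:
    - [1.0,2.0,0,5.9,-1.0,0]
    - [1.0,2.2,0,5.9,-1.1,0]
    - [1.0,2.2,0,5.9,-1.0,0]
    - [1.0,2.2,0,5.9,-1.1,0]
    - [1.0,2.2,0,5.9,-1.0,0]
    - [1.0,2.2,0,5.9,-1.1,0]
    - [1.0,2.2,0,5.9,-1.0,0]
    - [1.0,2.2,0,5.9,-1.1,0]

```text
clock: 17.3
position: [0.556, 0.0154, 0.2901]
ee_rot: [-2.112, -1.78, -0.553]
force: [-0.8, 0.9, -0.8]
width: 0.15
```

```bash
python3 - <<'E'
from h import *
s=st(); lip(s); target(s,[.582,.074,.12],np.radians(-80),42)
E
```

```text
{'clock': 17.3, 'joints': [0.484, 0.344, -0.392, 1.737, -0.431, 1.093, 0.147], 'position': [0.556, 0.015, 0.29], 'ee_rot': [-2.112, -1.78, -0.553], 'force': [-0.763, 0.928, -0.751], 'width': 0.15}
tilt [-10.6   1.7   0.2]
lip [0.5794 0.1513 0.271 ] cup x,z [[-0.17, -0.97, 0.19], [0.03, 0.18, 0.98]]
dpos cm [  2.6    5.86 -17.01] drot [12.83  0.16 19.71] 23.5
```

>>> move_arm:
  series:
    - [0.4,0.8,-1,6.3,-1.1,0]
    - [0.4,0.8,-2,6.3,-1.1,0]
    - [0.4,0.8,-2.5,0,0,5]
    - [0.4,0.8,-2.5,0,0,5]
    - [0.4,0.8,-2.5,0,0,5]
    - [0.4,0.8,-2.5,0,0,5]
    - [0.2,0.8,-2.5,0,0,0]
    - [0,0.3,-1.5,0,0,0]

```text
clock: 18.1
position: [0.581, 0.0749, 0.1176]
ee_rot: [-1.609, -1.928, -0.616]
force: [0.3, 0.0, -1.2]
width: 0.149
```

>>> move_arm:
  series:
    - [0,0,0,0,0,0]
    - [0,0,0,0,0,0]

```text
clock: 18.3
position: [0.5816, 0.0735, 0.1203]
ee_rot: [-1.612, -1.929, -0.618]
force: [0.6, 0.1, -0.6]
width: 0.149
```

```bash
python3 - <<'E'
from h import *
s=st(); target(s,[.582,.074,.05],np.radians(-80),42)
S,T=get('side'),get('top')
u,v=proj(S,[.57,.14,.1])[0].astype(int); a=S['color'][v-60:v+60,u-60:u+60]; print('side off',u-60,v-60)
u,v=proj(T,[.57,.14,.1])[0].astype(int); b=T['color'][v-60:v+60,u-60:u+60]; print('top off',u-60,v-60)
cv2.imwrite('pics/p8.png',cv2.resize(np.hstack([a,b])[...,::-1],None,fx=3.333,fy=3.333,interpolation=cv2.INTER_CUBIC))
E
```

```text
{'clock': 18.3, 'joints': [0.47, 0.745, -0.472, 1.693, -0.461, 1.016, 0.553], 'position': [0.582, 0.073, 0.12], 'ee_rot': [-1.612, -1.929, -0.618], 'force': [0.572, 0.054, -0.65], 'width': 0.149}
dpos cm [ 0.04  0.05 -7.03] drot [ 0.17  0.16 -0.18] 0.3
side off 137 140
top off 136 86
```

View pics/p8.png

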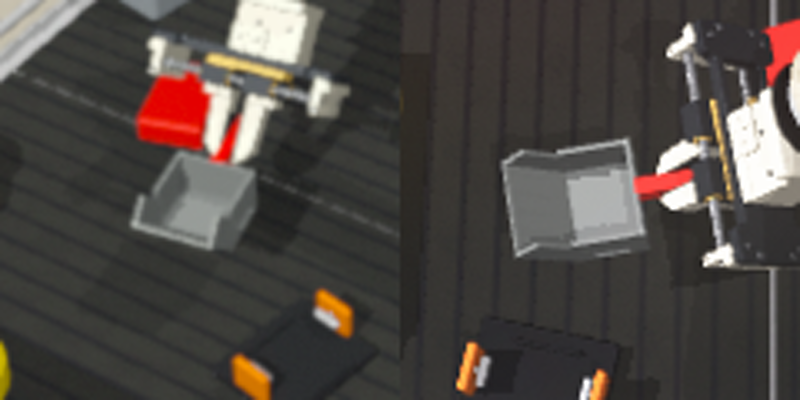

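The cup is empty, upright and clear of the dock. Next I'll lower it to the mat.

>>> move_arm:
  series:
    - [0,0,-1.5,0,0,0]
    - [0,0,-1.5,0,0,0]
    - [0,0,-1.5,0,0,0]
    - [0,0,-1.2,0,0,0]
    - [0,0,-0.8,0,0,0]
    - [0,0,-0.4,0,0,0]
    - [0,0,-0.2,0,0,0]
    - [0,0,0,0,0,0]

```text
clock: 19.2
position: [0.5818, 0.0741, 0.0488]
ee_rot: [-1.611, -1.929, -0.618]
force: [-0.5, -0.7, -0.4]
width: 0.149
```

>>> move_arm:
  series:
    - [0,0,-0.1,0,0,0]
    - [0,0,-0.1,0,0,0]
    - [0,0,0,0,0,0]

```text
clock: 19.5
position: [0.5821, 0.074, 0.0475]
ee_rot: [-1.611, -1.929, -0.619]
force: [-0.0, -2.5, 3.8]
width: 0.148
```

>>> move_arm:
  series:
    - [0,0,-0.1,0,0,0]
    - [0,0,0,0,0,0]

```text
clock: 19.7
position: [0.5822, 0.0739, 0.0473]
ee_rot: [-1.611, -1.929, -0.62]
force: [-1.4, -5.6, 12.6]
width: 0.148
```

>>> move_arm:
  series:
    - [0,0,0,0,0,0]
    - [0,0,0,0,0,0]
    - [0,0,0,0,0,0]
    - [0,0,0,0,0,0]
    - [0,0,0,0,0,0]
  grip: 0.45

```text
clock: 20.2
position: [0.5816, 0.0741, 0.0456]
ee_rot: [-1.611, -1.929, -0.618]
force: [0.1, -0.0, 0.5]
width: 0.448
```

```bash
python3 - <<'E'
from h import *
st()
E
```

```text
{'clock': 20.2, 'joints': [0.464, 0.853, -0.465, 1.716, -0.452, 0.906, 0.616], 'position': [0.582, 0.074, 0.046], 'ee_rot': [-1.611, -1.929, -0.618], 'force': [0.138, -0.021, 0.472], 'width': 0.448}
```

>>> move_arm:
  series:
    - [0.1,-0.7,0.7,0,0,0]
    - [0.2,-1.0,1.1,0,0,0]
    - [0.2,-1.3,1.5,0,0,0]
    - [0.2,-1.3,1.5,0,0,0]
    - [0.2,-2,2.3,0,0,0]
    - [0.2,-2,2.5,0,0,0]
    - [0,-1,3.5,0,0,0]
    - [0,0,3.5,0,0,0]

```text
clock: 21.0
position: [0.5927, -0.022, 0.2128]
ee_rot: [-1.616, -1.927, -0.618]
force: [0.9, -0.8, 0.0]
width: 0.452
```

>>> move_arm:
  series:
    - [0,0,3.5,-3,-3,0]
    - [0,0,3.5,-3,-3,0]
    - [0,0,3,-3,-3,0]
    - [0,0,3,-3,-3,0]
    - [0,0,2,0,0,0]
    - [0,0,1,0,0,0]
    - [0,0,0,0,0,0]

```text
clock: 21.7
position: [0.593, -0.0194, 0.3729]
ee_rot: [-1.732, -2.211, -0.625]
force: [0.7, 1.0, 0.2]
width: 0.45
```

```bash
python3 - <<'E'
from h import *
st()
S,T=get('side'),get('top')
h=lambda im:cv2.resize(im,(400,300),interpolation=cv2.INTER_CUBIC)
cr=lambda d,p,w:(lambda u,v:d['color'][v-int(w*.75):v+int(w*.75),u-w:u+w])(*proj(d,p)[0].astype(int))
g=np.vstack([np.hstack([h(cr(S,[.5,.16,.05],80)),h(cr(T,[.5,.16,.05],80))]),np.hstack([h(cr(S,[.437,-.235,.04],36)),h(cr(T,[.437,-.235,.04],36))])])
cv2.imwrite('pics/p9.png',np.ascontiguousarray(g[...,::-1]))
for n in('top','side'):
  d=T if n=='top' else S
  for th in('tin','clay_case','brush','wax_jar','spray_bottle','polish_pad'):
    for o in outline_of(n,th)[:1]: ys,xs=np.nonzero(o['mask']); print(n,th,round(o['p'],2),np.round(o['rect'],0),onz(d,xs.mean(),ys.mean(),.03)[:2].round(3))
  for i in range(6): print(n,i,[(round(o['p'],2),(np.array(o['rect'])[:2]+np.array(o['rect'])[2:]/2).round().tolist()) for o in outline_of(n,f'tip{i}')[:2]])
  print(n,'tin px',proj(d,[.437,-.235,.02]).round())
E
```

```text
{'clock': 21.7, 'joints': [0.534, 0.387, -0.437, 1.471, -0.36, 1.338, 0.455], 'position': [0.593, -0.019, 0.373], 'ee_rot': [-1.732, -2.211, -0.625], 'force': [0.685, 0.952, 0.218], 'width': 0.45}
top tin 0.95 [313. 182.  38.  37.] [ 0.439 -0.243]
top clay_case 0.68 [241.  90.  30.  30.] [ 0.725 -0.015]
top wax_jar 0.79 [ 89. 177.  32.  23.] [0.465 0.404]
top polish_pad 0.68 [104. 103.  30.  28.] [0.684 0.377]
top 0 []
top 1 []
top 2 []
top 3 []
top 4 []
top 5 []
top tin px [[329. 200.]]
side tin 0.65 [274. 150.  28.  31.] [ 0.435 -0.24 ]
side clay_case 0.59 [179. 157.  29.  30.] [ 0.717 -0.028]
side brush 0.72 [292. 128.  46.  19.] [ 0.443 -0.437]
side wax_jar 0.91 [165. 273.  26.  28.] [0.462 0.405]
side spray_bottle 0.88 [246.  88.  19.  44.] [ 0.709 -0.47 ]
side polish_pad 0.87 [110. 241.  32.  22.] [0.677 0.38 ]
side 0 [(0.24, [315.0, 137.0])]
side 1 [(0.24, [315.0, 137.0])]
side 2 [(0.24, [315.0, 137.0])]
side 3 [(0.24, [315.0, 137.0])]
side 4 [(0.24, [315.0, 137.0])]
side 5 [(0.24, [315.0, 137.0])]
side tin px [[287. 167.]]
```

View pics/p9.png

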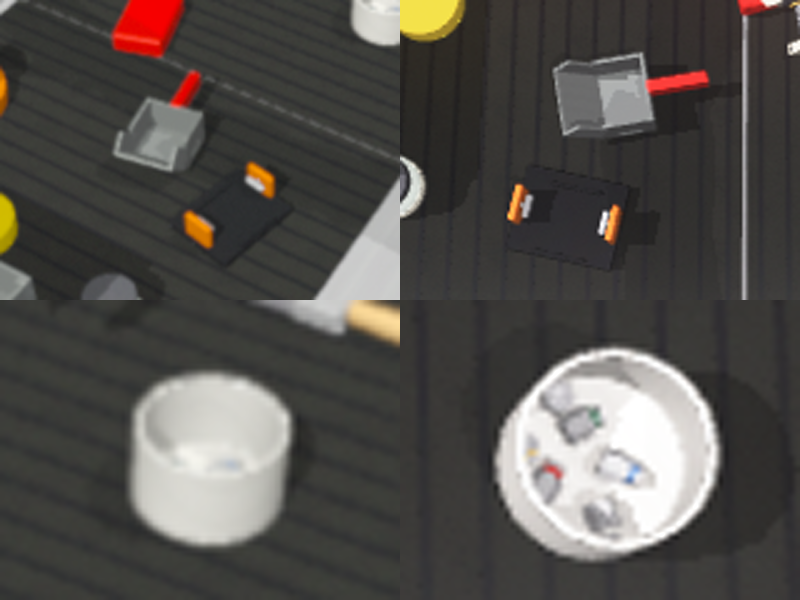

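The cup stands empty on the mat and the tin is where it was. The tin's top view shows six separate tips at about (555,395), (585,420), (532,450), (548,480), (625,465) and (605,515), and none lie outside. I'm handing in.

```bash
python3 -c "
from cell import workorder; print(workorder.sign_off())"
```

```text
the job is handed in; nothing more can be done
None
```

I pulled the cup out of its dock, poured the tips into the tin, stood the empty cup upright on the left mat at about (0.57, 0.14), let go and backed away. The job was handed in at about 22 s on the robot's clock, well under the 53 s limit.

**Last checks:**
- **Tips:** Before I set the cup down, its weight averaged 1.06 N, which is the empty cup. The last picture shows six tips in the tin and none elsewhere in the parts of the mat I viewed. I could make out the red, yellow, green and blue bands; the other two tips I counted by shape.
- **Cup:** It stands upright and free, clear of the dock.
- **Tin and other things:** By eye, the tin's rim was within about 1 mm of where it started. The other things were found where they began, within measuring error.
- **Missed or disagreed:** The tip detector saw no tips in the top view and gave only one weak false hit (0.24), on the brush, in the side view. The top view missed the brush and the bottle, which the side view did find. It also put the clay case about 23 mm off, probably because the arm partly hid it; the side view showed it unmoved.

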